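Take the depth to the steaming plate with a depth gauge

ROBOT

A 6-joint arm with a two-finger parallel gripper is mounted at the origin on the work surface. World frame = base frame: x ahead of the robot, y to its left, z up, the work surface at z = 0. Lengths are in m, angles in rad, forces in N, time in s.
With the tool pointing down it reaches from about 0.4 to 0.825 m from the base axis. Payload 7 kg.
Tool frame: the origin (TCP) lies midway between the tips of the shut fingers; the grasp point (between the pads) lies 19 mm behind it; z points along the fingers, y is the line along which they close (so a half turn about z gives the same grasp; the last joint's range is limited). The gripper opens to 88 mm and grips with 3 to 60 N. Pads are 19 mm wide; open, the fingers measure 130 mm over their backs; the gripper's body (78 mm by 193 mm) begins 47 mm behind the grasp point.
Start: joints at [-0.895, 0.359, 0.012, 0, -1.224, -0.288], TCP at [0.255, -0.625, 0.227] pointing down, gripper open.
Joint ranges: [-3.07, 3.07], [-1.43, 2.12], [-1.02, 1.25], [-3.03, 1.67], [-3.05, -0], [-3.03, 3.03]. Speed limits (rad/s): [2.39, 2.39, 3.01, 3.14, 3.14, 3.14].

INTERFACE

Orientations are given as [roll, pitch, yaw] about the fixed x, y, z axes, in that order (R = Rz(yaw) Ry(pitch) Rx(roll)).
In Python, from station import get_state, grab_frame, calibration, job_done, boxes_of, regions_of, spot_point gives the robot as it stands. The module is installed in compiled form; this text tells all that it offers.
- The arm moves only by the tool arm_command, never from a script. Its argument "commands" is a list of rows, each an object of numbers: "tx", "ty", "tz": the shift along the tool's x, y, z each as a share of 25 cm, from -1 to 1; "twist": the turn about the tool's z as a share of 180 degrees, from -1 to 1. A call has exactly 8 rows; each row is the pose to reach, as a shift and turn from the pose commanded when the call began, along the tool's axes at that moment, turning the shorter way round; what a row does not reach only later rows make up. A row lasts 1/12 s, in which the tool goes at most 41.7 mm and 7.16 degrees, less where a joint would pass 70% of its speed; a pose out of reach is approached as far as the arm can. A call with a number of a shift or a turn outside -1 to 1 is refused whole. A call with a gripper value outside its range is refused whole. "claw" is the opening, from 0 (shut) to 1 (fully open), set as the call begins (left out, the last holds). The fingers move at their own pace and stop on an object; "grip_force" is the grip in N (left out, the last holds). Time passes only in rows, so rows that repeat a pose let the fingers close, or fill a call up. It gives the time, the measured TCP pose, the force, the opening and the grip force at its end, in the units of the state.
- get_state(): the state, without advancing time (a new reading comes with each control period).
- grab_frame(name): name is "scene" or "top" or "wrist"; returns the picture (480x640x3 uint8, red, green, blue); there is no depth.
- calibration(name): a dict with "camera_matrix" (3x3 intrinsics, pixels), "extrinsics" (4x4, takes a point from camera to world coordinates). Camera axes: x right, y down, z forward; pixel columns grow to the right and rows downward; lengths in m; the calibration is good to about 2 mm. A picture is of the moment at which its call begins: read the wrist's pose just before it. calibration takes no time and is no camera call; for the wrist camera it gives the pose at the moment of the call.
- job_done(): hands the job in; it is judged then, once.
Trained networks look in the newest picture that a camera, given by its name, has taken for a name from the list of things; names that differ only in an ending like _2 or _b are one class to them, and where a whole thing is asked for, a point or a joint stands for the part that bears it (a point fixed in the world has none). Each returns a list of dicts, best first, with "score" (0 to 1); they miss things now and then, are a little off and sometimes report something else, mostly with a low value. They report only what shows in the picture. A call takes as long as a camera call.
- boxes_of(query, camera): "rect" ([left, top, right, bottom] in pixels, round what is visible of it).
- regions_of(query, camera): "region" (480x640 bool, what is visible of it) and "rect" ([left, top, right, bottom] in pixels, round what is visible of it).
- spot_point(query, camera): "uv" ([column, row] in pixels: a listed point, or the origin of a listed thing).
The state is a dict: "t": time; "q": joint angles; "qd": joint speeds; "joint_efforts": joint torques, N m; "eef_pos": TCP position; "ee_rot": TCP orientation; "force": force on the tool from outside, world axes, zero at the start; "moment": the same for the moment, N m; "width": finger opening in m; "gripper_force": force on a finger pad.
Only numpy, scipy, OpenCV 4.12 (cv2) and the standard library are available. Lean on these libraries where they do the work, as an engineer would, in place of code of your own. Each camera call takes 0.05 s, during which the arm holds its last target. There are 200 camera calls.

TASK

Stand the depth gauge across the middle of the cooking pot, both ends on the rim. Push its rod down gently until the red foot bears on the steaming plate inside, its spring pressed in by 1 to 3 mm and no more, then flip the gauge's red lever fully down to lock the rod there. Leave the gauge standing locked on the pot with the foot still pressing on the plate, and leave the other things on the counter alone.

Things in the scene. Friction and masses are not known exactly. Their poses are not given: they have to be found in the camera images.
- gauge: Depth gauge, loose, about 0.6 kg. Blue bridge 240 mm long (its x), 36 mm wide, top at z = 20 mm, on black end pads 78 to 120 mm either side of the middle; aluminium head 40 x 36 mm up to z = 46 mm. Origin: middle of the pads' underside, on the rod's axis, z up. Starts flat on the counter, rod fully up, so lifting the knob lifts it all. Red lever on the +x side of the rod.
- knob (a point): Centre of the yellow knob on top of the rod: 28 mm along the gauge's x, 24 mm along its y, 32 mm high; 141 mm above the gauge's origin when the rod is up, moves down with the rod. Grip it across the 24 mm (fingers closing along the gauge's y).
- rod (a joint): How far the rod is pushed down, m: 0 fully up (foot's underside 2 mm above the pads' underside), 0.070 fully down. The rod slides with about 2 N of friction and stays where it is left.
- foot: Red foot at the rod's lower end, 16 mm across; origin: centre of its underside, z up. Sprung into the rod at 3 N per mm, 6 mm of travel, no preload. Press it on the plate with 2 to 8 N; over 12 N is too much. With the knob let go, the rod creeps back until about 2 N is left on the foot, and stays.
- lock (a joint): Red cam lever, rad: near 0 open (stands 1.1 rad above level, pointing away from the rod), 1.1 fully down (level, locked: clamps the rod). Pivot along the gauge's y, 34 mm from the rod at z = 30 mm in the gauge's frame; 58 mm long, 7 mm thick. Pushing its end down takes 3 to 6 N; it stays where it is left.
- lever_pad (a point): Middle of the upper face of the 20 x 22 mm pad at the lever's end, 48 mm from its pivot; moves with the lever, to 82 mm from the rod and z = 34 mm in the gauge's frame when locked.
- pot: Round aluminium rice-cooker pot on a black mat, does not move. Origin: centre of its underside, z up. 200 mm across at the rim, walls 4 mm, rim 100 mm above the counter. Inside, a level steel steaming plate, 164 mm across, on a screw post; its top lies 30 to 58 mm below the rim, set differently each time and not measured.
- pot_rim (a point): Centre of the pot's mouth, level with the rim, 100 mm above the counter.
- mug: White mug, bystander.
- salt: Small glass jar with green cap, 75 mm high, bystander.
- rice_cup: Green rice measuring cup, bystander.
- spice_jar: Amber jar with red cap, 100 mm high, bystander.
- bowl: Blue bowl, bystander.
- spoon: Wooden spoon, bystander.
- oil: Green bottle, 190 mm high, bystander.

How it is judged:
On the way, in this order (a step that is already met when the one before it is completed fails the run):
1. the gauge stands across the middle of the pot on the rim, rod not yet on the plate (z of gauge in the frame of pot between 0.097 and 0.103 m and horizontal distance between gauge and pot below 0.018 m and angle between gauge's own z axis and vertical below 0.05 rad), for 0.2 s.
2. with the lever still open, the foot is pressed on the steaming plate with at least 0.7 N (contact force between foot and pot above 0.7 N and value of joint lock below 0.5 rad), for 0.2 s.
3. the lever is flipped fully down (value of joint lock above 1 rad), for 0.2 s.
At the end, for the whole second after the job is handed in: The gauge stands at rest across the pot's rim (its origin within 3 mm of rim height and 18 mm of the pot's axis, upright within 0.05 rad), the lever is down past 1.0 rad, and the foot still bears on the steaming plate with 0.5 to 12 N (all of step 1 and contact force between foot and pot between 0.5 and 12 N and value of joint lock above 1 rad and linear speed of gauge below 0.01 m/s); the robot touches nothing.
It fails at once if the foot is pressed on the plate with more than 12 N (contact force between foot and pot above 12 N).
It fails at once if a bystander is moved more than 25 mm (distance of any of mug, salt, rice_cup, spice_jar, bowl, spoon, oil from where it was at the start of the episode above 0.025 m).
It also fails if it takes over 67 s, if anything falls off the work surface, if the arm or the gripper's body presses on something with over 40 N, if the wrist force passes 120 N, or if a joint passes its speed limit or range.

## Working session

There is one attempt and no reset: what is moved stays moved. The work goes in short steps, Python scripts to look and compute and a tool call to move; the robot and the scene stay as the last step left them, time stands still between calls to the robot, and variables do not carry over. Pictures are saved under pics/ and viewed, at most 10 in all, crops included, and the job is handed in when it is done.

Besides the shell and the picture viewer there is one more tool, called after "Emit:" as a command line: name --argument value ..., lists and objects as JSON in quotes. arm_command: Moves the arm, as the interface text tells. Shift numbers are shares of 25 cm and turn numbers shares of 180 degrees, none past 1 either way. Its arguments: {"type":"object","properties":{"commands":{"type":"array"},"claw":{"type":"number"},"grip_force":{"type":"number"}},"required":["commands"]}

```bash
mkdir -p pics
cat > h.py <<'E'
import numpy as np, cv2
from station import *
def ray(cam,uv):
    c=calibration(cam);K=np.array(c["camera_matrix"]);T=np.array(c["extrinsics"])
    d=T[:3,:3]@np.linalg.inv(K)@np.array([uv[0],uv[1],1.]);return T[:3,3],d
def onz(cam,uv,z):
    o,d=ray(cam,uv);return o+d*(z-o[2])/d[2]
def tri(a,b):
    A=0;B=0
    for o,d in (a,b):
        d=d/np.linalg.norm(d);P=np.eye(3)-np.outer(d,d);A=A+P;B=B+P@o
    return np.linalg.solve(A,B)
def save(n,im): cv2.imwrite(f"pics/{n}.png",im[:,:,::-1])
E
python3 - <<'E'
from h import *
np.set_printoptions(precision=4,suppress=True)
s=get_state();print(s["t"],s["eef_pos"],s["ee_rot"],s["force"],s["width"])
ims=[grab_frame(c) for c in("scene","top")]
save("s0",ims[0]);save("t0",ims[1])
R={}
for q in("gauge","knob","lever_pad","pot","pot_rim"):
    for c in("scene","top"):
        r=spot_point(q,c)
        for x in r[:2]: print(q,c,round(x["score"],2),np.round(x["uv"],1))
        if r:R[q,c]=ray(c,r[0]["uv"])
    if (q,"scene") in R and (q,"top") in R: print(q,tri(R[q,"scene"],R[q,"top"]))
print(get_state()["t"])
E
```

```text
0.0 [ 0.255  -0.6244  0.2256] [ 3.1399 -0.0002 -2.754 ] [ 0.3051  0.1565 -0.0182] 0.0875720561716539
gauge top 0.62 [390.2 259.9]
knob scene 0.56 [238.  215.7]
knob top 0.61 [397.5 256.5]
knob [ 0.5215 -0.1975  0.1486]
lever_pad scene 0.52 [227.6 255.3]
lever_pad top 0.58 [410.6 241. ]
lever_pad [ 0.5723 -0.2394  0.0654]
pot scene 0.77 [369.4 248. ]
pot top 0.62 [276.4 263.4]
pot [0.5185 0.1334 0.0006]
pot_rim scene 0.91 [372.1 222.4]
pot_rim scene 0.6 [307.8 221.6]
pot_rim top 0.57 [272.5 260.7]
pot_rim [0.5173 0.1335 0.0987]
0.6
```

View pics/s0.png

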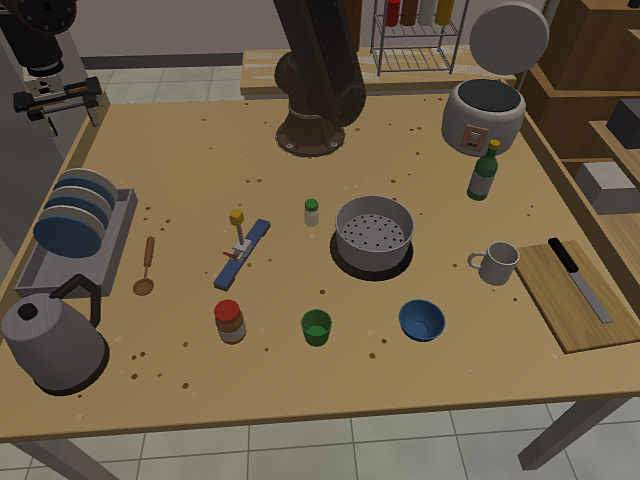

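View pics/t0.png

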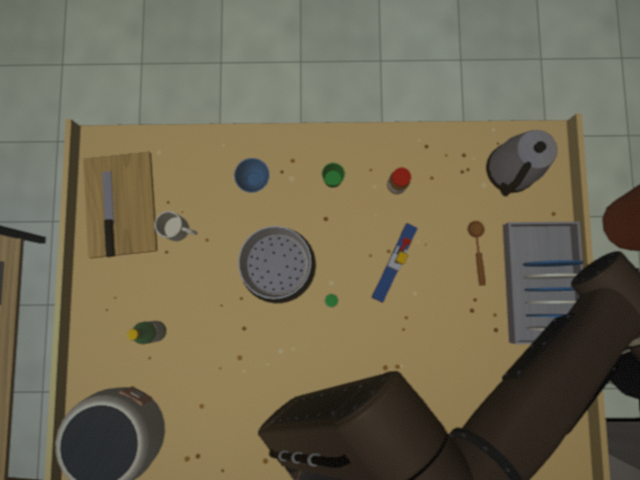

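The scene picture shows the gauge at about (242,252) with its knob at (238,216). The pot is at (372,230) and the salt at (312,212) lies between them. In the top picture the gauge runs from (378,300) to (411,226), with the red lever towards the upper end.

```bash
cat >> h.py <<'E'
def bridge(cam,z=0.02,roi=None):
    im=grab_frame(cam)
    hsv=cv2.cvtColor(im,cv2.COLOR_RGB2HSV)
    m=cv2.inRange(hsv,(105,110,40),(125,255,255))
    if roi is not None:
        k=np.zeros_like(m);l,t,r,b=roi;k[t:b,l:r]=255;m&=k
    v,u=np.nonzero(m)
    P=np.array([onz(cam,p,z)[:2] for p in zip(u,v)])
    return P,cv2.minAreaRect(P.astype(np.float32)*1000)
E
python3 - <<'E'
from h import *
np.set_printoptions(precision=4,suppress=True)
P,r=bridge("top",roi=(365,215,425,310));print(len(P),r)
P,r=bridge("scene",roi=(205,210,280,295));print(len(P),r,P[P[:,0].argmin()],P[P[:,0].argmax()])
# pot rim from circle in top: region
g=regions_of("pot","top")[0];print(g["rect"])
for q in("salt","spice_jar","rice_cup"):
    b=boxes_of(q,"top");b and print(q,onz("top",((b[0]["rect"][0]+b[0]["rect"][2])/2,(b[0]["rect"][1]+b[0]["rect"][3])/2),0.05))
print(onz("top",(276,263),.1), get_state()["t"])
E
```

```text
491 ((518.3926391601562, -204.61489868164062), (29.45073890686035, 232.63401794433594), 63.719085693359375)
200 ((519.7039794921875, -203.20013427734375), (34.299861907958984, 236.35260009765625), 63.747310638427734) [ 0.4085 -0.1674] [ 0.6319 -0.242 ]
[238.6, 225.5, 315.1, 303.8]
salt [ 0.4101 -0.0228  0.05  ]
spice_jar [ 0.7497 -0.2245  0.05  ]
rice_cup [ 0.7669 -0.0316  0.05  ]
[0.5114 0.1278 0.1   ] 0.9
```

Emit:
arm_command --commands '[{"tx": -0.1, "ty": 0.07, "tz": -0.15, "twist": 0.034}, {"tx": -0.2, "ty": 0.14, "tz": -0.3, "twist": 0.068}, {"tx": -0.3, "ty": 0.22, "tz": -0.3, "twist": 0.1}, {"tx": -0.42, "ty": 0.3, "tz": -0.3, "twist": 0.135}, {"tx": -0.54, "ty": 0.4, "tz": -0.3, "twist": 0.17}, {"tx": -0.66, "ty": 0.48, "tz": -0.3, "twist": 0.2}, {"tx": -0.78, "ty": 0.56, "tz": -0.3, "twist": 0.235}, {"tx": -0.86, "ty": 0.62, "tz": -0.3, "twist": 0.269}]' --claw 1 --grip_force 25

```text
t: 1.57
eef_pos: [0.3969, -0.3979, 0.302]
ee_rot: [3.141, 0.001, 2.68]
force: [0.4, -0.4, -0.3]
width: 0.0879
gripper_force: 0.0
```

```bash
cat >> h.py <<'E'
def rel(p,yaw=None):
    "shares to bring TCP to p (world), tool x to heading yaw mod pi"
    from scipy.spatial.transform import Rotation as Ro
    s=get_state();R=Ro.from_euler("xyz",s["ee_rot"])
    d=R.inv().apply(np.array(p)-s["eef_pos"])/0.25
    x=R.apply([1,0,0]);y0=np.arctan2(x[1],x[0])
    tw=None if yaw is None else -((yaw-y0+np.pi/2)%np.pi-np.pi/2)/np.pi
    print("t",round(s["t"],2),"pos",np.round(s["eef_pos"],4),"rot",np.round(s["ee_rot"],3),"F",np.round(s["force"],1),"w",round(s["width"],4),"q",np.round(s["q"],2))
    print("rel",np.round(d,3),"twist",tw)
E
python3 -c "
from h import *
rel((.519,-.203,.29),-.459)"
```

```text
t 1.57 pos [ 0.3969 -0.3979  0.302 ] rot [3.141e+00 1.000e-03 2.680e+00] F [ 0.4 -0.4 -0.3] w 0.0879 q [-0.44  0.13 -0.12 -0.   -1.32 -1.59]
rel [-0.09   0.915  0.048] twist -0.0008649754875300098
```

Emit:
arm_command --commands '[{"tx": -0.01, "ty": 0.12}, {"tx": -0.02, "ty": 0.26}, {"tx": -0.04, "ty": 0.4}, {"tx": -0.06, "ty": 0.55}, {"tx": -0.07, "ty": 0.7}, {"tx": -0.08, "ty": 0.83}, {"tx": -0.09, "ty": 0.915, "tz": 0.05}, {"tx": -0.09, "ty": 0.915, "tz": 0.05}]'

```text
invalid input
```

Run:
```python
from h import *
np.set_printoptions(precision=4,suppress=True)
rel((.519,-.203,.29),-.459)
P,r=bridge("wrist");print(len(P),r)
im=grab_frame("wrist");save("w1",im)
for q,z in(("knob",.141),("gauge",0),("lever_pad",.075)):
    for x in spot_point(q,"wrist")[:1]: print(q,x["score"],np.round(x["uv"],1),onz("wrist",x["uv"],z))
```

```text
t 1.57 pos [ 0.3969 -0.3979  0.302 ] rot [3.141 0.001 2.68 ] F [ 0.4 -0.4 -0.3] w 0.0879 q [-0.44  0.13 -0.12 -0.   -1.32 -1.59]
rel [-0.09   0.915  0.048] twist -0.0008649754875300098Traceback (most recent call last):
  File "<stdin>", line 4, in <module>
  File "h.py", line 21, in bridge
    P=np.array([onz(cam,p,z)[:2] for p in zip(u,v)])
                ~~~^^^^^^^^^
  File "h.py", line 7, in onz
    o,d=ray(cam,uv);return o+d*(z-o[2])/d[2]
        ~~~^^^^^^^^
  File "h.py", line 4, in ray
    c=calibration(cam);K=np.array(c["camera_matrix"]);T=np.array(c["extrinsics"])
ValueError: time passes only in moves, steps and waits
```

Emit:
arm_command --commands '[{"tx": -0.01, "ty": 0.12, "tz": 0, "twist": 0}, {"tx": -0.02, "ty": 0.26, "tz": 0, "twist": 0}, {"tx": -0.04, "ty": 0.4, "tz": 0, "twist": 0}, {"tx": -0.06, "ty": 0.55, "tz": 0, "twist": 0}, {"tx": -0.07, "ty": 0.7, "tz": 0, "twist": 0}, {"tx": -0.08, "ty": 0.83, "tz": 0, "twist": 0}, {"tx": -0.09, "ty": 0.915, "tz": 0.05, "twist": 0}, {"tx": -0.09, "ty": 0.915, "tz": 0.05, "twist": 0}]'

```text
t: 2.28
eef_pos: [0.518, -0.2015, 0.2872]
ee_rot: [3.141, -0.002, 2.687]
force: [0.6, 1.0, -0.2]
width: 0.0873
gripper_force: 0.0
```

```bash
python3 - <<'E'
s=open("h.py").read()
s=s.replace('P=np.array([onz(cam,p,z)[:2] for p in zip(u,v)])','''c=calibration(cam);K=np.array(c["camera_matrix"]);T=np.array(c["extrinsics"])
    d=(T[:3,:3]@np.linalg.inv(K)@np.vstack([u,v,np.ones(len(u))])).T
    P=(T[:3,3]+d*((z-T[2,3])/d[:,2:]))[:,:2]''')
open("h.py","w").write(s)
E
python3 - <<'E'
from h import *
np.set_printoptions(precision=4,suppress=True)
rel((.519,-.203,.29),-.459)
im=grab_frame("wrist");save("w1",im)
P,r=bridge("wrist");print(len(P),r)
for q,z in(("knob",.141),("gauge",0),("lever_pad",.075)):
    for x in spot_point(q,"wrist")[:1]: print(q,x["score"],np.round(x["uv"],1),onz("wrist",x["uv"],z))
E
```

```text
t 2.28 pos [ 0.518  -0.2015  0.2872] rot [ 3.141 -0.002  2.687] F [ 0.6  1.  -0.2] w 0.0873 q [-0.02  0.13 -0.15 -0.   -1.29 -2.01]
rel [-0.006 -0.004 -0.011] twist 0.0015310989362755383
3724 ((520.3292846679688, -204.60195922851562), (33.43935775756836, 235.70851135253906), 63.95704650878906)
knob 0.96 [317.9 224.7] [ 0.5194 -0.2077  0.141 ]
gauge 0.71 [322.4 262.1] [ 0.5958 -0.2406  0.    ]
lever_pad 0.56 [321.7 265.1] [ 0.5744 -0.2317  0.075 ]
```

View pics/w1.png

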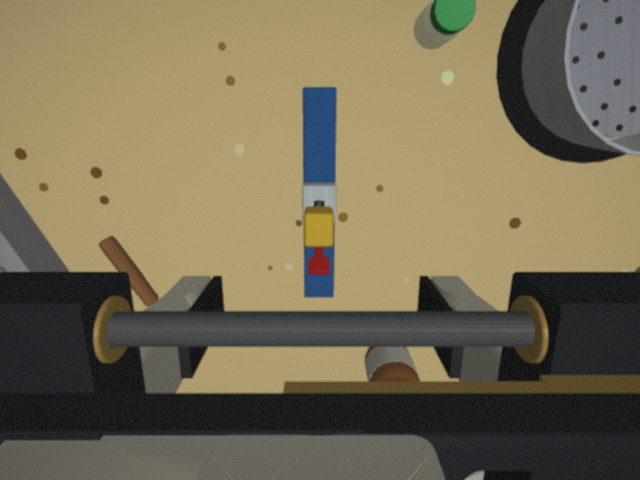

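The wrist picture shows the yellow knob at (318,227) centred between the open fingers, with the red lever at (319,262). The pot's left part is at upper right. I'll descend on the knob.

```bash
python3 -c "
from h import *
rel((.520,-.206,.124),-.4545)"
```

```text
t 2.53 pos [ 0.5166 -0.2055  0.2895] rot [3.142e+00 1.000e-03 2.684e+00] F [ 0.1 -1.1 -0.2] w 0.0878 q [-0.03  0.13 -0.15  0.   -1.29 -2.  ]
rel [-0.013  0.004  0.662] twist -0.0010910463992806685
```

Emit:
arm_command --commands '[{"tx": -0.01, "ty": 0, "tz": 0.08, "twist": 0}, {"tx": -0.01, "ty": 0, "tz": 0.18, "twist": 0}, {"tx": -0.01, "ty": 0, "tz": 0.3, "twist": 0}, {"tx": -0.01, "ty": 0, "tz": 0.42, "twist": 0}, {"tx": -0.01, "ty": 0, "tz": 0.52, "twist": 0}, {"tx": -0.01, "ty": 0, "tz": 0.6, "twist": 0}, {"tx": -0.01, "ty": 0, "tz": 0.66, "twist": 0}, {"tx": -0.01, "ty": 0, "tz": 0.66, "twist": 0}]'

```text
t: 3.2
eef_pos: [0.5168, -0.2066, 0.1213]
ee_rot: [-3.14, -0.005, 2.682]
force: [-0.8, -0.7, -0.1]
width: 0.0873
gripper_force: 0.0
```

Emit:
arm_command --commands '[{"tx": 0, "ty": 0, "tz": 0, "twist": 0}, {"tx": 0, "ty": 0, "tz": 0, "twist": 0}, {"tx": 0, "ty": 0, "tz": 0, "twist": 0}, {"tx": 0, "ty": 0, "tz": 0, "twist": 0}, {"tx": 0, "ty": 0, "tz": 0, "twist": 0}, {"tx": 0, "ty": 0, "tz": 0, "twist": 0}, {"tx": 0, "ty": 0, "tz": 0, "twist": 0}, {"tx": 0, "ty": 0, "tz": 0, "twist": 0}]' --claw 0 --grip_force 30

```text
t: 3.87
eef_pos: [0.5191, -0.2058, 0.1242]
ee_rot: [3.141, 0.0, 2.684]
force: [0.2, -0.0, 0.0]
width: 0.0399
gripper_force: 0.0
```

```bash
python3 -c "
from h import *
rel((.520,-.206,.124),-.4545)
x=spot_point('pot_rim','top') if not grab_frame('top') is None else 0
print(x[:1])"
```

```text
t 3.87 pos [ 0.5191 -0.2058  0.1242] rot [3.141 0.    2.684] F [ 0.2 -0.   0. ] w 0.0399 q [-0.03  0.26 -0.39  0.   -0.93 -2.  ]
rel [-0.003  0.001  0.001] twist -0.0008421820367248308
[{'uv': [273.1, 263.7], 'score': 0.62}]
```

Still closing; hold once more, then lift.

Emit:
arm_command --commands '[{"tx": 0, "ty": 0, "tz": 0, "twist": 0}, {"tx": 0, "ty": 0, "tz": 0, "twist": 0}, {"tx": 0, "ty": 0, "tz": 0, "twist": 0}, {"tx": 0, "ty": 0, "tz": 0, "twist": 0}, {"tx": 0, "ty": 0, "tz": 0, "twist": 0}, {"tx": 0, "ty": 0, "tz": 0, "twist": 0}, {"tx": 0, "ty": 0, "tz": 0, "twist": 0}, {"tx": 0, "ty": 0, "tz": 0, "twist": 0}]'

```text
t: 4.63
eef_pos: [0.5191, -0.2058, 0.124]
ee_rot: [3.142, -0.0, 2.684]
force: [1.4, 0.7, -1.6]
width: 0.0238
gripper_force: 30.0
```

Emit:
arm_command --commands '[{"tx": 0, "ty": 0, "tz": -0.04, "twist": 0}, {"tx": 0, "ty": 0, "tz": -0.1, "twist": 0}, {"tx": 0, "ty": 0, "tz": -0.18, "twist": 0}, {"tx": 0, "ty": 0, "tz": -0.28, "twist": 0}, {"tx": 0, "ty": 0, "tz": -0.38, "twist": 0}, {"tx": 0, "ty": 0, "tz": -0.48, "twist": 0}, {"tx": 0, "ty": 0, "tz": -0.56, "twist": 0}, {"tx": 0, "ty": 0, "tz": -0.6, "twist": 0}]'

```text
t: 5.3
eef_pos: [0.5192, -0.2061, 0.277]
ee_rot: [3.141, 0.002, 2.684]
force: [0.6, -0.1, -5.1]
width: 0.0237
gripper_force: 30.0
```

Run:
```python
from h import *
np.set_printoptions(precision=4,suppress=True)
rel((.516,.132,.274))
rel((.516,.132,.274),-.4545)
im=grab_frame("top");hsv=cv2.cvtColor(im,cv2.COLOR_RGB2HSV)
# rim ellipse in scene/top : fit on region outline
for c in("top","scene"):
    grab_frame(c)
    g=regions_of("pot",c)[0];m=g["region"].astype(np.uint8)
    cs,_=cv2.findContours(m,cv2.RETR_EXTERNAL,cv2.CHAIN_APPROX_NONE);cn=max(cs,key=len)
    print(c,g["score"],g["rect"],cv2.fitEllipse(cn))
    p=spot_point("pot_rim",c)[0];print(p, onz(c,p["uv"],.1))
im=grab_frame("scene");save("s1",im[150:330,180:440].repeat(2,0).repeat(2,1))
```

```text
t 5.3 pos [ 0.5192 -0.2061  0.277 ] rot [3.141 0.002 2.684] F [ 0.6 -0.1 -5.1] w 0.0237 q [-0.03  0.14 -0.17  0.   -1.26 -2.  ]
rel [0.609 1.208 0.011] twist None
t 5.3 pos [ 0.5192 -0.2061  0.277 ] rot [3.141 0.002 2.684] F [ 0.6 -0.1 -5.1] w 0.0237 q [-0.03  0.14 -0.17  0.   -1.26 -2.  ]
rel [0.609 1.208 0.011] twist -0.0008658245845155157
top 0.63 [237.5, 224.9, 305.6, 303.3] ((271.0803527832031, 265.62554931640625), (62.075008392333984, 81.4041976928711), 162.33883666992188)
{'uv': [272.5, 264.2], 'score': 0.68} [0.5082 0.1373 0.1   ]
scene 0.64 [331.5, 197.8, 413.5, 278.7] ((372.6160583496094, 238.00819396972656), (83.925537109375, 86.26962280273438), 2.9291281700134277)
{'uv': [374.0, 222.8], 'score': 0.9} [0.5202 0.1337 0.1   ]
```

View pics/s1.png

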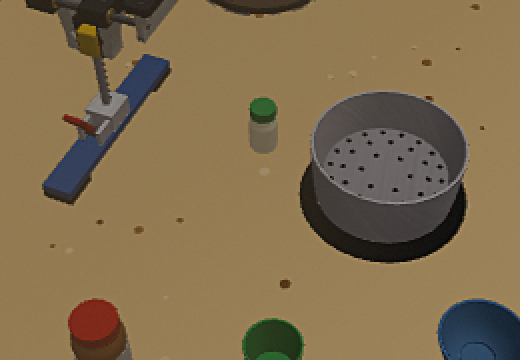

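Emit:
arm_command --commands '[{"tx": 0.02, "ty": 0.04, "tz": 0, "twist": 0}, {"tx": 0.05, "ty": 0.1, "tz": 0, "twist": 0}, {"tx": 0.09, "ty": 0.18, "tz": 0, "twist": 0}, {"tx": 0.13, "ty": 0.26, "tz": 0, "twist": 0}, {"tx": 0.17, "ty": 0.34, "tz": 0, "twist": 0}, {"tx": 0.22, "ty": 0.44, "tz": 0, "twist": 0}, {"tx": 0.27, "ty": 0.54, "tz": 0, "twist": 0}, {"tx": 0.32, "ty": 0.64, "tz": 0, "twist": 0}]'

```text
t: 6.37
eef_pos: [0.5174, -0.0255, 0.2736]
ee_rot: [-3.141, -0.001, 2.684]
force: [0.3, 0.8, -6.0]
width: 0.0239
gripper_force: 30.0
```

Emit:
arm_command --commands '[{"tx": 0.05, "ty": 0.1, "tz": 0, "twist": 0}, {"tx": 0.1, "ty": 0.2, "tz": 0, "twist": 0}, {"tx": 0.15, "ty": 0.3, "tz": 0, "twist": 0}, {"tx": 0.2, "ty": 0.4, "tz": 0, "twist": 0}, {"tx": 0.24, "ty": 0.48, "tz": 0, "twist": 0}, {"tx": 0.27, "ty": 0.53, "tz": 0, "twist": 0}, {"tx": 0.29, "ty": 0.57, "tz": 0, "twist": 0}, {"tx": 0.29, "ty": 0.57, "tz": 0, "twist": 0}]'

```text
t: 7.03
eef_pos: [0.5156, 0.1349, 0.2735]
ee_rot: [-3.141, -0.001, 2.686]
force: [-0.3, 0.2, -4.7]
width: 0.0241
gripper_force: 30.0
```

Run:
```python
from h import *
from scipy.optimize import least_squares
np.set_printoptions(precision=4,suppress=True)
c=calibration("scene");K=np.array(c["camera_matrix"]);Ti=np.linalg.inv(np.array(c["extrinsics"]))
a=np.linspace(0,2*np.pi,720)
def f(p):
    X=np.c_[p[0]+.1*np.cos(a),p[1]+.1*np.sin(a),0*a+.1,0*a+1]
    q=(K@(Ti@X.T)[:3]).T;q=q[:,:2]/q[:,2:]
    return np.r_[q.min(0),q.max(0)]-np.array([180+312/2,150+92/2,180+469/2,150+203/2])
r=least_squares(f,[.517,.134],diff_step=1e-3);print(r.x,r.fun)
rel((.517,.134,.225),-.4545)
g=grab_frame("wrist");save("w2",g)
P,q=bridge("wrist",z=get_state()["eef_pos"][2]-.124+.02);print(len(P),q)
```

```text
[0.5172 0.1369] [-0.554  -1.0593  0.5522  0.75  ]
t 7.03 pos [0.5156 0.1349 0.2735] rot [-3.141 -0.001  2.686] F [-0.3  0.2 -4.7] w 0.0241 q [ 0.62  0.1  -0.22 -0.   -1.25 -2.65]
rel [-0.007 -0.001  0.194] twist -0.0003083385535761155
8544 ((516.1022338867188, 133.40374755859375), (35.7088737487793, 235.923095703125), 63.83634948730469)
```

View pics/w2.png

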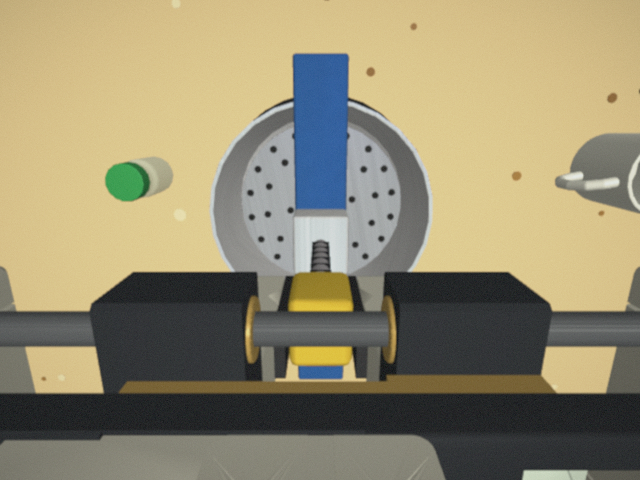

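The wrist picture shows the gauge bridge at column 321, level with the rim's middle (columns 211 and 431), so it is centred across the pot. I'll lower it.

Emit:
arm_command --commands '[{"tx": 0, "ty": 0, "tz": 0.03, "twist": 0}, {"tx": 0, "ty": 0, "tz": 0.07, "twist": 0}, {"tx": 0, "ty": 0, "tz": 0.11, "twist": 0}, {"tx": 0, "ty": 0, "tz": 0.14, "twist": 0}, {"tx": 0, "ty": 0, "tz": 0.165, "twist": 0}, {"tx": 0, "ty": 0, "tz": 0.18, "twist": 0}, {"tx": 0, "ty": 0, "tz": 0.18, "twist": 0}, {"tx": 0, "ty": 0, "tz": 0.18, "twist": 0}]'

```text
t: 7.8
eef_pos: [0.5159, 0.1328, 0.229]
ee_rot: [-3.141, 0.0, 2.684]
force: [0.0, -0.1, -5.3]
width: 0.0237
gripper_force: 30.0
```

Emit:
arm_command --commands '[{"tx": 0, "ty": 0, "tz": 0.005, "twist": 0}, {"tx": 0, "ty": 0, "tz": 0.01, "twist": 0}, {"tx": 0, "ty": 0, "tz": 0.015, "twist": 0}, {"tx": 0, "ty": 0, "tz": 0.02, "twist": 0}, {"tx": 0, "ty": 0, "tz": 0.02, "twist": 0}, {"tx": 0, "ty": 0, "tz": 0.02, "twist": 0}, {"tx": 0, "ty": 0, "tz": 0.02, "twist": 0}, {"tx": 0, "ty": 0, "tz": 0.02, "twist": 0}]'

```text
t: 8.47
eef_pos: [0.5159, 0.133, 0.2243]
ee_rot: [3.141, 0.0, 2.684]
force: [-0.3, 0.3, -3.3]
width: 0.0239
gripper_force: 30.0
```

Run:
```python
from h import *
rel((.517,.134,.225),-.4545)
for i in range(5):
    grab_frame("top");s=get_state();print(np.round(s["force"],2),np.round(s["eef_pos"],4))
```

```text
t 8.47 pos [0.5159 0.133  0.2243] rot [3.141 0.    2.684] F [-0.3  0.3 -3.3] w 0.0239 q [ 0.62  0.13 -0.3   0.   -1.14 -2.65]
rel [-0.002  0.006 -0.003] twist -0.0008619887287279124
[-0.12  0.13 -3.29] [0.5159 0.1329 0.2243]
[-0.8   0.04 -2.97] [0.516  0.133  0.2243]
[-0.36 -0.04 -1.83] [0.516  0.1329 0.2243]
[ 0.05  0.89 -2.6 ] [0.5159 0.133  0.2243]
[ 0.34 -0.14 -2.62] [0.516  0.1329 0.2243]
```

Run:
```python
from h import *
from scipy.optimize import brentq
a=np.linspace(0,2*np.pi,720)
def ext(c,dz,r,z,ctr=(.517,.1355)):
    K=np.array(c["camera_matrix"]);T=np.array(c["extrinsics"]).copy();T[2,3]+=dz;Ti=np.linalg.inv(T)
    X=np.c_[ctr[0]+r*np.cos(a),ctr[1]+r*np.sin(a),0*a+z,0*a+1]
    q=(K@(Ti@X.T)[:3]).T;q=q[:,:2]/q[:,2:];return np.r_[q.min(0),q.max(0)]
w=calibration("wrist");s=calibration("scene")
print("rim",ext(w,.0492,.1,.1))
for h in(.03,.04,.05,.058): print(h,ext(w,.0492,.082,.1-h),ext(s,0,.082,.1-h))
im=cv2.imread("pics/w2.png");big=im[90:280,205:440];cv2.imwrite("pics/w2c.png",cv2.resize(big,None,fx=3,fy=3,interpolation=cv2.INTER_CUBIC))
```

```text
rim [209.80876979  94.04332657 435.55079232 315.67624898]
0.03 [237.3211609  118.10087213 407.62976386 285.87754678] [341.55046685 207.68255191 405.4942179  254.47747416]
0.04 [239.44496483 118.41129828 405.38446013 282.10012581] [341.3973375  210.32918494 404.92281907 257.07212339]
0.05 [241.46189822 118.7053171  403.25145728 278.50093473] [341.24616392 212.94323721 404.3588301  259.63163044]
0.058 [243.0039376  118.9295749  401.62036091 275.74158772] [341.12662083 215.01142317 403.91287767 261.65441089]
```

View pics/w2c.png

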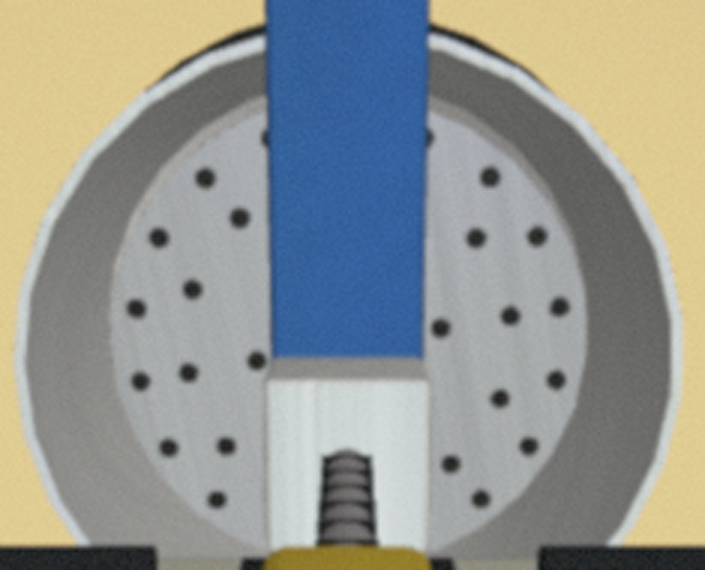

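The crop shows the plate spanning columns 242 to 401 (crop 111 to 588), which puts it about 50 to 58 mm below the rim. I'll push the rod 40 mm, then go in small steps.

Emit:
arm_command --commands '[{"tx": 0, "ty": 0, "tz": 0.015, "twist": 0}, {"tx": 0, "ty": 0, "tz": 0.03, "twist": 0}, {"tx": 0, "ty": 0, "tz": 0.045, "twist": 0}, {"tx": 0, "ty": 0, "tz": 0.06, "twist": 0}, {"tx": 0, "ty": 0, "tz": 0.075, "twist": 0}, {"tx": 0, "ty": 0, "tz": 0.08, "twist": 0}, {"tx": 0, "ty": 0, "tz": 0.08, "twist": 0}, {"tx": 0, "ty": 0, "tz": 0.08, "twist": 0}]'

```text
t: 9.38
eef_pos: [0.5159, 0.133, 0.2037]
ee_rot: [-3.142, -0.0, 2.684]
force: [0.8, 0.5, -3.1]
width: 0.0239
gripper_force: 30.0
```

Emit:
arm_command --commands '[{"tx": 0, "ty": 0, "tz": 0.015, "twist": 0}, {"tx": 0, "ty": 0, "tz": 0.03, "twist": 0}, {"tx": 0, "ty": 0, "tz": 0.045, "twist": 0}, {"tx": 0, "ty": 0, "tz": 0.06, "twist": 0}, {"tx": 0, "ty": 0, "tz": 0.075, "twist": 0}, {"tx": 0, "ty": 0, "tz": 0.08, "twist": 0}, {"tx": 0, "ty": 0, "tz": 0.08, "twist": 0}, {"tx": 0, "ty": 0, "tz": 0.08, "twist": 0}]'

```text
t: 10.05
eef_pos: [0.5159, 0.1329, 0.1837]
ee_rot: [-3.142, -0.0, 2.684]
force: [2.0, 0.0, -2.2]
width: 0.024
gripper_force: 30.0
```

Emit:
arm_command --commands '[{"tx": 0, "ty": 0, "tz": 0.004, "twist": 0}, {"tx": 0, "ty": 0, "tz": 0.008, "twist": 0}, {"tx": 0, "ty": 0, "tz": 0.012, "twist": 0}, {"tx": 0, "ty": 0, "tz": 0.016, "twist": 0}, {"tx": 0, "ty": 0, "tz": 0.016, "twist": 0}, {"tx": 0, "ty": 0, "tz": 0.016, "twist": 0}, {"tx": 0, "ty": 0, "tz": 0.016, "twist": 0}, {"tx": 0, "ty": 0, "tz": 0.016, "twist": 0}]'

```text
t: 10.72
eef_pos: [0.5159, 0.1329, 0.18]
ee_rot: [3.141, 0.0, 2.684]
force: [1.1, 1.4, 0.0]
width: 0.0236
gripper_force: 30.0
```

```bash
cat >> h.py <<'E'
def fz(n=6):
    F=[]
    for i in range(n): grab_frame("top");F.append(get_state()["force"])
    s=get_state();print("F",np.round(np.mean(F,0),2),np.round(np.std(F,0),2),"pos",np.round(s["eef_pos"],4),"t",round(s["t"],2))
E
python3 -c "
from h import *
fz()"
```

```text
F [ 1.55  0.94 -0.55] [0.57 0.69 0.4 ] pos [0.5159 0.1329 0.18  ] t 11.02
```

Emit:
arm_command --commands '[{"tx": 0, "ty": 0, "tz": 0.002, "twist": 0}, {"tx": 0, "ty": 0, "tz": 0.004, "twist": 0}, {"tx": 0, "ty": 0, "tz": 0.006, "twist": 0}, {"tx": 0, "ty": 0, "tz": 0.006, "twist": 0}, {"tx": 0, "ty": 0, "tz": 0.006, "twist": 0}, {"tx": 0, "ty": 0, "tz": 0.006, "twist": 0}, {"tx": 0, "ty": 0, "tz": 0.006, "twist": 0}, {"tx": 0, "ty": 0, "tz": 0.006, "twist": 0}]'

```text
t: 11.68
eef_pos: [0.5159, 0.1329, 0.1786]
ee_rot: [3.141, 0.0, 2.684]
force: [1.5, 1.1, 0.7]
width: 0.0238
gripper_force: 30.0
```

```bash
python3 -c "
from h import *
fz()"
```

```text
F [1.12 1.04 0.6 ] [0.5  0.27 0.27] pos [0.5159 0.1329 0.1786] t 11.98
```

```bash
python3 -c "
from h import *
im=grab_frame('scene');save('s2',cv2.resize(im[150:290,290:450],None,fx=4,fy=4,interpolation=cv2.INTER_CUBIC))
P,q=bridge('scene',z=.12,roi=(320,170,430,270));print(len(P),q)"
```

```text
478 ((524.8807373046875, 129.3814697265625), (36.23820877075195, 234.21485900878906), 63.80485534667969)
```

View pics/s2.png

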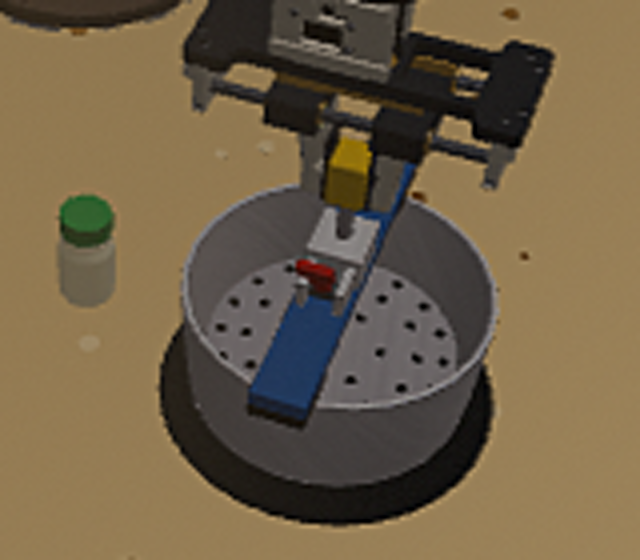

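The scene crop shows the gauge seated on the rim at about (320,330), with the rod pushed well down and the lever still open. I'll continue in small steps.

Emit:
arm_command --commands '[{"tx": 0, "ty": 0, "tz": 0.002, "twist": 0}, {"tx": 0, "ty": 0, "tz": 0.004, "twist": 0}, {"tx": 0, "ty": 0, "tz": 0.006, "twist": 0}, {"tx": 0, "ty": 0, "tz": 0.008, "twist": 0}, {"tx": 0, "ty": 0, "tz": 0.008, "twist": 0}, {"tx": 0, "ty": 0, "tz": 0.008, "twist": 0}, {"tx": 0, "ty": 0, "tz": 0.008, "twist": 0}, {"tx": 0, "ty": 0, "tz": 0.008, "twist": 0}]'

```text
t: 12.75
eef_pos: [0.5158, 0.1329, 0.1765]
ee_rot: [3.142, -0.0, 2.684]
force: [2.3, 1.2, 0.1]
width: 0.024
gripper_force: 30.0
```

```bash
python3 -c "
from h import *
fz()"
```

```text
F [ 2.55  1.38 -1.36] [0.41 0.33 0.3 ] pos [0.5158 0.1329 0.1765] t 13.05
```

Emit:
arm_command --commands '[{"tx": 0, "ty": 0, "tz": 0.002, "twist": 0}, {"tx": 0, "ty": 0, "tz": 0.004, "twist": 0}, {"tx": 0, "ty": 0, "tz": 0.006, "twist": 0}, {"tx": 0, "ty": 0, "tz": 0.008, "twist": 0}, {"tx": 0, "ty": 0, "tz": 0.008, "twist": 0}, {"tx": 0, "ty": 0, "tz": 0.008, "twist": 0}, {"tx": 0, "ty": 0, "tz": 0.008, "twist": 0}, {"tx": 0, "ty": 0, "tz": 0.008, "twist": 0}]'

```text
t: 13.72
eef_pos: [0.5158, 0.1329, 0.1746]
ee_rot: [3.142, 0.0, 2.684]
force: [2.2, 0.6, 0.8]
width: 0.0236
gripper_force: 30.0
```

```bash
python3 -c "
from h import *
fz()"
```

```text
F [2.53 1.47 0.64] [0.75 0.68 0.29] pos [0.5158 0.1329 0.1745] t 14.02
```

Emit:
arm_command --commands '[{"tx": 0, "ty": 0, "tz": 0.002, "twist": 0}, {"tx": 0, "ty": 0, "tz": 0.004, "twist": 0}, {"tx": 0, "ty": 0, "tz": 0.006, "twist": 0}, {"tx": 0, "ty": 0, "tz": 0.006, "twist": 0}, {"tx": 0, "ty": 0, "tz": 0.006, "twist": 0}, {"tx": 0, "ty": 0, "tz": 0.006, "twist": 0}, {"tx": 0, "ty": 0, "tz": 0.006, "twist": 0}, {"tx": 0, "ty": 0, "tz": 0.006, "twist": 0}]'

```text
t: 14.68
eef_pos: [0.5158, 0.1329, 0.173]
ee_rot: [3.142, -0.0, 2.684]
force: [3.4, 2.0, 0.0]
width: 0.0237
gripper_force: 30.0
```

```bash
python3 -c "
from h import *
fz()"
```

```text
F [ 3.06  1.42 -0.69] [0.28 0.31 0.28] pos [0.5158 0.1329 0.173 ] t 14.98
```

Emit:
arm_command --commands '[{"tx": 0, "ty": 0, "tz": 0.002, "twist": 0}, {"tx": 0, "ty": 0, "tz": 0.004, "twist": 0}, {"tx": 0, "ty": 0, "tz": 0.006, "twist": 0}, {"tx": 0, "ty": 0, "tz": 0.006, "twist": 0}, {"tx": 0, "ty": 0, "tz": 0.006, "twist": 0}, {"tx": 0, "ty": 0, "tz": 0.006, "twist": 0}, {"tx": 0, "ty": 0, "tz": 0.006, "twist": 0}, {"tx": 0, "ty": 0, "tz": 0.006, "twist": 0}]'

```text
t: 15.65
eef_pos: [0.5158, 0.1329, 0.1715]
ee_rot: [3.142, -0.0, 2.684]
force: [2.5, 1.1, 0.7]
width: 0.0241
gripper_force: 30.0
```

```bash
python3 -c "
from h import *
fz(4)"
```

```text
F [2.71 1.   0.33] [0.26 0.17 0.59] pos [0.5158 0.1329 0.1715] t 15.85
```

Emit:
arm_command --commands '[{"tx": 0, "ty": 0, "tz": 0.002, "twist": 0}, {"tx": 0, "ty": 0, "tz": 0.004, "twist": 0}, {"tx": 0, "ty": 0, "tz": 0.006, "twist": 0}, {"tx": 0, "ty": 0, "tz": 0.006, "twist": 0}, {"tx": 0, "ty": 0, "tz": 0.006, "twist": 0}, {"tx": 0, "ty": 0, "tz": 0.006, "twist": 0}, {"tx": 0, "ty": 0, "tz": 0.006, "twist": 0}, {"tx": 0, "ty": 0, "tz": 0.006, "twist": 0}]'

```text
t: 16.52
eef_pos: [0.5158, 0.1329, 0.17]
ee_rot: [-3.142, -0.0, 2.684]
force: [3.0, 0.9, 0.3]
width: 0.0236
gripper_force: 30.0
```

```bash
python3 -c "
from h import *
fz(4)"
```

```text
F [ 2.57  1.65 -0.67] [0.36 0.52 0.31] pos [0.5158 0.1329 0.17  ] t 16.72
```

Emit:
arm_command --commands '[{"tx": 0, "ty": 0, "tz": 0.002, "twist": 0}, {"tx": 0, "ty": 0, "tz": 0.004, "twist": 0}, {"tx": 0, "ty": 0, "tz": 0.006, "twist": 0}, {"tx": 0, "ty": 0, "tz": 0.006, "twist": 0}, {"tx": 0, "ty": 0, "tz": 0.006, "twist": 0}, {"tx": 0, "ty": 0, "tz": 0.006, "twist": 0}, {"tx": 0, "ty": 0, "tz": 0.006, "twist": 0}, {"tx": 0, "ty": 0, "tz": 0.006, "twist": 0}]'

```text
t: 17.38
eef_pos: [0.5158, 0.1329, 0.1686]
ee_rot: [3.142, -0.0, 2.684]
force: [2.4, 1.6, -0.0]
width: 0.0237
gripper_force: 30.0
```

```bash
python3 -c "
from h import *
fz(4)"
```

```text
F [2.15 1.13 0.24] [0.54 0.34 0.27] pos [0.5158 0.1329 0.1685] t 17.58
```

Emit:
arm_command --commands '[{"tx": 0, "ty": 0, "tz": 0.002, "twist": 0}, {"tx": 0, "ty": 0, "tz": 0.004, "twist": 0}, {"tx": 0, "ty": 0, "tz": 0.006, "twist": 0}, {"tx": 0, "ty": 0, "tz": 0.006, "twist": 0}, {"tx": 0, "ty": 0, "tz": 0.006, "twist": 0}, {"tx": 0, "ty": 0, "tz": 0.006, "twist": 0}, {"tx": 0, "ty": 0, "tz": 0.006, "twist": 0}, {"tx": 0, "ty": 0, "tz": 0.006, "twist": 0}]'

```text
t: 18.25
eef_pos: [0.5159, 0.1329, 0.1671]
ee_rot: [3.141, 0.0, 2.684]
force: [3.0, 0.5, 3.2]
width: 0.024
gripper_force: 30.0
```

```bash
python3 -c "
from h import *
fz(4)"
```

```text
F [1.85 1.07 2.9 ] [0.41 0.11 0.18] pos [0.5158 0.1329 0.1671] t 18.45
```

Contact. One small step more.

Emit:
arm_command --commands '[{"tx": 0, "ty": 0, "tz": 0.001, "twist": 0}, {"tx": 0, "ty": 0, "tz": 0.002, "twist": 0}, {"tx": 0, "ty": 0, "tz": 0.003, "twist": 0}, {"tx": 0, "ty": 0, "tz": 0.003, "twist": 0}, {"tx": 0, "ty": 0, "tz": 0.003, "twist": 0}, {"tx": 0, "ty": 0, "tz": 0.003, "twist": 0}, {"tx": 0, "ty": 0, "tz": 0.003, "twist": 0}, {"tx": 0, "ty": 0, "tz": 0.003, "twist": 0}]'

```text
t: 19.12
eef_pos: [0.5159, 0.1329, 0.1665]
ee_rot: [3.141, 0.0, 2.684]
force: [1.5, 1.5, 4.9]
width: 0.0237
gripper_force: 30.0
```

```bash
python3 -c "
from h import *
fz(4)"
```

```text
F [1.26 1.68 4.71] [0.37 0.36 0.37] pos [0.5159 0.1329 0.1665] t 19.32
```

Pressing at about 5 N, with the stiffness matching the spring. Release and rise.

Emit:
arm_command --commands '[{"tx": 0, "ty": 0, "tz": 0, "twist": 0}, {"tx": 0, "ty": 0, "tz": 0, "twist": 0}, {"tx": 0, "ty": 0, "tz": 0, "twist": 0}, {"tx": 0, "ty": 0, "tz": 0, "twist": 0}, {"tx": 0, "ty": 0, "tz": 0, "twist": 0}, {"tx": 0, "ty": 0, "tz": 0, "twist": 0}, {"tx": 0, "ty": 0, "tz": 0, "twist": 0}, {"tx": 0, "ty": 0, "tz": 0, "twist": 0}]' --claw 0.7

```text
t: 19.98
eef_pos: [0.5157, 0.1329, 0.1663]
ee_rot: [-3.141, -0.0, 2.684]
force: [-0.2, -0.3, -0.4]
width: 0.0608
gripper_force: 0.0
```

Emit:
arm_command --commands '[{"tx": 0, "ty": 0, "tz": -0.02, "twist": 0}, {"tx": 0, "ty": 0, "tz": -0.06, "twist": 0}, {"tx": 0, "ty": 0, "tz": -0.12, "twist": 0}, {"tx": 0, "ty": 0, "tz": -0.18, "twist": 0}, {"tx": 0, "ty": 0, "tz": -0.24, "twist": 0}, {"tx": 0, "ty": 0, "tz": -0.28, "twist": 0}, {"tx": 0, "ty": 0, "tz": -0.3, "twist": 0}, {"tx": 0, "ty": 0, "tz": -0.3, "twist": 0}]'

```text
t: 20.65
eef_pos: [0.5163, 0.1331, 0.2428]
ee_rot: [3.14, 0.001, 2.684]
force: [-0.3, -0.6, -0.5]
width: 0.0616
gripper_force: 0.0
```

Emit:
arm_command --commands '[{"tx": -0.04, "ty": 0, "tz": 0, "twist": 0}, {"tx": -0.1, "ty": 0, "tz": 0, "twist": 0}, {"tx": -0.16, "ty": 0, "tz": 0, "twist": 0}, {"tx": -0.22, "ty": 0, "tz": 0, "twist": 0}, {"tx": -0.25, "ty": 0, "tz": 0, "twist": 0}, {"tx": -0.26, "ty": 0, "tz": 0, "twist": 0}, {"tx": -0.26, "ty": 0, "tz": 0, "twist": 0}, {"tx": -0.26, "ty": 0, "tz": 0, "twist": 0}]' --claw 0

```text
t: 21.32
eef_pos: [0.5739, 0.104, 0.2409]
ee_rot: [-3.141, -0.001, 2.684]
force: [0.2, 0.2, 0.6]
width: 0.0137
gripper_force: 0.0
```

Run:
```python
from h import *
np.set_printoptions(precision=4,suppress=True)
fz(4);rel((.5159+.066*.898,.1329-.066*.44,.19),-.4545)
for c in("scene","top"):
    grab_frame(c)
    P,q=bridge(c,z=.12,roi=(320,170,430,270) if c=="scene" else (235,215,320,310));print(c,len(P),q)
    for n,z in(("lever_pad",.175),("knob",.183)):
        r=spot_point(n,c)
        r and print(n,r[0]["score"],r[0]["uv"],onz(c,r[0]["uv"],z))
```

```text
F [-0.23  0.15  0.05] [0.65 0.28 0.4 ] pos [0.5738 0.1045 0.2416] t 21.52
t 21.52 pos [0.5738 0.1045 0.2416] rot [3.141 0.    2.685] F [-0.2  0.1 -0.3] w 0.0016 q [ 0.52  0.2  -0.17 -0.   -1.2  -2.54]
rel [-0.006  0.     0.206] twist -0.0007249195753199762
scene 603 ((519.3689575195312, 132.0276336669922), (36.35556411743164, 246.44239807128906), 63.804847717285156)
lever_pad 0.48 [377.3, 221.8] [0.5885 0.1237 0.175 ]
knob 0.65 [379.5, 197.4] [0.5164 0.1396 0.183 ]
top 439 ((474.9324035644531, 150.05322265625), (33.54210662841797, 143.91448974609375), 63.59352111816406)
lever_pad 0.36 [283.7, 237.6] [0.5706 0.1011 0.175 ]
knob 0.6 [273.8, 257.7] [0.5179 0.1258 0.183 ]
```

Emit:
arm_command --commands '[{"tx": 0, "ty": 0, "tz": 0.03, "twist": 0}, {"tx": 0, "ty": 0, "tz": 0.08, "twist": 0}, {"tx": 0, "ty": 0, "tz": 0.13, "twist": 0}, {"tx": 0, "ty": 0, "tz": 0.17, "twist": 0}, {"tx": 0, "ty": 0, "tz": 0.19, "twist": 0}, {"tx": 0, "ty": 0, "tz": 0.2, "twist": 0}, {"tx": 0, "ty": 0, "tz": 0.2, "twist": 0}, {"tx": 0, "ty": 0, "tz": 0.2, "twist": 0}]'

```text
t: 22.58
eef_pos: [0.5744, 0.1042, 0.1916]
ee_rot: [3.141, 0.0, 2.684]
force: [-0.3, -0.0, 0.2]
width: 0.0006
gripper_force: 0.0
```

Emit:
arm_command --commands '[{"tx": -0.003, "ty": 0, "tz": 0.02, "twist": 0}, {"tx": -0.01, "ty": 0, "tz": 0.04, "twist": 0}, {"tx": -0.017, "ty": 0, "tz": 0.06, "twist": 0}, {"tx": -0.025, "ty": 0, "tz": 0.08, "twist": 0}, {"tx": -0.033, "ty": 0, "tz": 0.1, "twist": 0}, {"tx": -0.04, "ty": 0, "tz": 0.12, "twist": 0}, {"tx": -0.04, "ty": 0, "tz": 0.12, "twist": 0}, {"tx": -0.04, "ty": 0, "tz": 0.12, "twist": 0}]'

```text
t: 23.25
eef_pos: [0.5851, 0.0997, 0.1624]
ee_rot: [3.139, 0.003, 2.684]
force: [3.1, -0.8, 4.8]
width: 0.0006
gripper_force: 2.4
```

```bash
python3 -c "
from h import *
fz(3);rel((.5159+.082*.898,.1329-.082*.44,.134),-.4545)
im=grab_frame('scene');save('s3',cv2.resize(im[150:290,290:450],None,fx=4,fy=4,interpolation=cv2.INTER_CUBIC))"
```

```text
F [ 3.71 -1.58  4.97] [0.27 0.27 0.53] pos [0.5841 0.0999 0.162 ] t 23.4
t 23.4 pos [0.5841 0.0999 0.162 ] rot [3.140e+00 2.000e-03 2.685e+00] F [ 3.8 -1.3  4.3] w 0.0005 q [ 0.5   0.27 -0.27  0.   -1.03 -2.53]
rel [-0.025 -0.002  0.112] twist -0.0007988894631482382
```

View pics/s3.png

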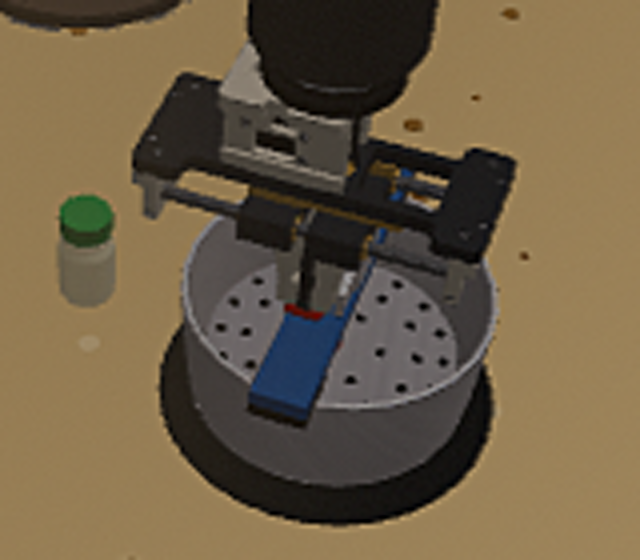

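The picture shows the shut fingers on the red lever at about (305,312), with the lever going down and the gauge still in place. I'll finish the stroke.

Emit:
arm_command --commands '[{"tx": -0.006, "ty": 0, "tz": 0.02, "twist": 0}, {"tx": -0.012, "ty": 0, "tz": 0.04, "twist": 0}, {"tx": -0.016, "ty": 0, "tz": 0.06, "twist": 0}, {"tx": -0.02, "ty": 0, "tz": 0.075, "twist": 0}, {"tx": -0.023, "ty": 0, "tz": 0.088, "twist": 0}, {"tx": -0.025, "ty": 0, "tz": 0.096, "twist": 0}, {"tx": -0.025, "ty": 0, "tz": 0.1, "twist": 0}, {"tx": -0.025, "ty": 0, "tz": 0.1, "twist": 0}]'

```text
t: 24.12
eef_pos: [0.588, 0.0969, 0.1356]
ee_rot: [-3.14, -0.001, 2.684]
force: [-0.8, -0.5, -0.1]
width: 0.0005
gripper_force: 0.0
```

Emit:
arm_command --commands '[{"tx": 0, "ty": 0, "tz": 0.003, "twist": 0}, {"tx": 0, "ty": 0, "tz": 0.006, "twist": 0}, {"tx": 0, "ty": 0, "tz": 0.009, "twist": 0}, {"tx": 0, "ty": 0, "tz": 0.011, "twist": 0}, {"tx": 0, "ty": 0, "tz": 0.011, "twist": 0}, {"tx": 0, "ty": 0, "tz": 0.011, "twist": 0}, {"tx": 0, "ty": 0, "tz": 0.011, "twist": 0}, {"tx": 0, "ty": 0, "tz": 0.011, "twist": 0}]'

```text
t: 24.78
eef_pos: [0.5885, 0.0969, 0.1338]
ee_rot: [-3.141, -0.0, 2.684]
force: [-3.5, -0.0, 6.1]
width: 0.0003
gripper_force: 2.7
```

```bash
python3 -c "
from h import *
fz(3)"
```

```text
F [-3.46  0.04  5.54] [0.42 0.54 0.79] pos [0.5885 0.0969 0.1339] t 24.93
```

Emit:
arm_command --commands '[{"tx": 0, "ty": 0, "tz": 0.002, "twist": 0}, {"tx": 0, "ty": 0, "tz": 0.004, "twist": 0}, {"tx": 0, "ty": 0, "tz": 0.006, "twist": 0}, {"tx": 0, "ty": 0, "tz": 0.006, "twist": 0}, {"tx": 0, "ty": 0, "tz": 0.006, "twist": 0}, {"tx": 0, "ty": 0, "tz": 0.006, "twist": 0}, {"tx": 0, "ty": 0, "tz": 0.006, "twist": 0}, {"tx": 0, "ty": 0, "tz": 0.006, "twist": 0}]'

```text
t: 25.6
eef_pos: [0.5886, 0.0969, 0.1334]
ee_rot: [3.141, 0.001, 2.685]
force: [-7.0, -0.6, 12.6]
width: 0.0003
gripper_force: 6.4
```

At the stop (the force rises stiffly to 12.6 N with almost no motion). Retreat upward.

Emit:
arm_command --commands '[{"tx": 0, "ty": 0, "tz": -0.01, "twist": 0}, {"tx": 0, "ty": 0, "tz": -0.04, "twist": 0}, {"tx": 0, "ty": 0, "tz": -0.1, "twist": 0}, {"tx": 0, "ty": 0, "tz": -0.2, "twist": 0}, {"tx": 0, "ty": 0, "tz": -0.32, "twist": 0}, {"tx": 0, "ty": 0, "tz": -0.44, "twist": 0}, {"tx": 0, "ty": 0, "tz": -0.5, "twist": 0}, {"tx": 0, "ty": 0, "tz": -0.5, "twist": 0}]'

```text
t: 26.27
eef_pos: [0.5908, 0.0975, 0.2619]
ee_rot: [3.136, 0.005, 2.685]
force: [0.1, 0.2, 0.4]
width: 0.0002
gripper_force: 0.0
```

```bash
python3 -c "
from h import *
fz(2)
im=grab_frame('scene');save('s4',cv2.resize(im[150:290,290:450],None,fx=4,fy=4,interpolation=cv2.INTER_CUBIC))
print(bridge('scene',z=.12,roi=(320,170,430,270))[1])"
```

```text
F [ 0.18  0.1  -0.21] [0.08 0.27 0.13] pos [0.589  0.0972 0.2577] t 26.37
((519.0885009765625, 132.48641967773438), (36.11931228637695, 245.54934692382812), 63.71830749511719)
```

View pics/s4.png

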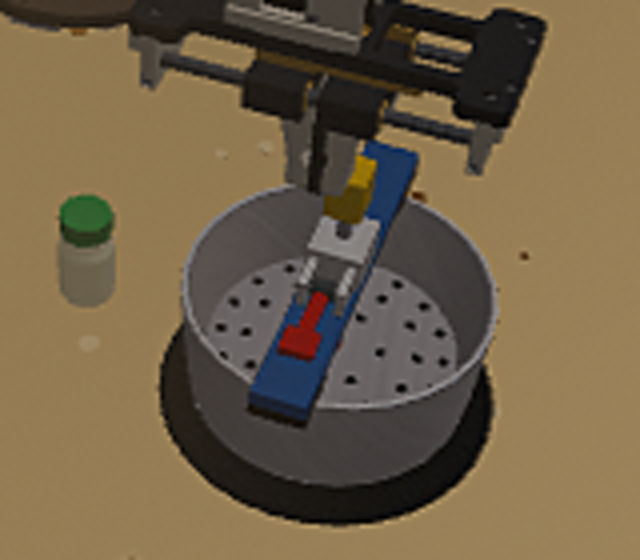

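The picture shows the lever lying flat along the bridge at (305,335). The gauge is centred on the rim, the knob is still down, and the gripper is clear.

```bash
python3 -c "
from station import *
print(job_done())"
```

```text
the job is handed in; nothing more can be done
None
```

I handed the job in with the gauge standing across the pot's rim, the lever locked at its stop and the foot last pressed on the plate at about 5 N before I let go of the knob (not measured since); no verdict came back.

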